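# Fit a fresh bayonet filter to the bench dust unit

### The job

Slide the orange dust shutter along its curved rod, clear of the filter socket, to the far end of its travel. Then take the fresh filter (blue cap and handle) from the bench and fit it in the sloping bayonet socket: lugs through the yellow-marked slots, push in against the spring, turn it clockwise about a quarter turn to the green marks and let it click home, then let go. Leave the spent filter, glue bottle, oak block and trimmer where they stand.

Things in the scene. Friction and masses are not known exactly. Their poses are not given: they have to be found in the camera images.
- socket: Bayonet socket on the sloping front of the grey dust unit: aluminium pot 120 mm wide, 60 mm deep. Origin: centre of the rim's top face, 142 mm above the bench. z: outwards along its axis, leaning 30 degrees from vertical towards the robot's side. x: line of the filter's lugs when locked (green marks). Entry slots (yellow marks) on the line at +75 degrees from x (x towards y). Up the slope: +37.5 degrees.
- slot (a point): One of the two entry slots (yellow mark; the other is opposite across the bore), at rim height 41 mm from the axis; 16 mm wide. Black lip: bore 75 mm, 10 mm thick. Below the lip the lugs can turn only clockwise seen from outside, 75 degrees, to a stop; at the end the lip is hollowed to 5 mm thick, so the spring lifts the lugs 5 mm into pockets.
- plunger (a joint): Travel of the spring plate in the pot, m: 0 = free, its 60 mm wide top 23 mm below the rim face; pressed it sinks. About 3 N at 0, 10 N at 0.017, stop at 0.022. To turn, the filter's lug tops must be 11 to 16 mm below the rim face (travel 0.016 to 0.021). Locked home: 0.010.
- fresh_filter_center (a point): Fresh filter, standing on the bench: blue foot, cap and handle, white pleats; 134 mm tall, body 70 mm diameter, about 0.25 kg (varies). Point on its axis 67 mm above the underside. z up its axis; x along the handle bar, which is also the line of its two lugs (the same when turned by 180 degrees). Locked home, this point is 34 mm above the rim face along the socket's axis.
- fresh_filter_grip (a point): Middle of the fresh filter's blue handle bar, on its axis 115 mm above the underside. Bar 58 mm long (x), 14 mm thick (y), from 96 to 134 mm up, over a cap of 76 mm diameter (88 to 96 mm up).
- fresh_filter_lug (a point): One of the fresh filter's two lugs (the other is opposite): 20 to 28 mm above the underside, 10 mm wide, tips 44 mm from the axis; the point is the lug's middle. The nose below the lugs tapers to 56 mm diameter.
- shutter (a joint): Angle of the orange shutter about the arc centre, rad: 0 = right over the socket, 1.15 = end of travel, clear on the left side of the unit. It stays where it is left (drags with about 1.5 to 2 N). Counts as parked at the far end beyond 1.05.
- shutter_grip (a point): Middle of the shutter's upright orange grip fin: 44 mm long along x (away from the arc centre), 14 mm thick along y (the way it slides), 42 mm tall along z (the socket's z). It rides a 12 mm rod bent to a 170 mm radius about the arc centre and turns with it, positive counter-clockwise from above. Point 56 mm above the rim plane; fin from 34 to 76 mm, rod top at 26 mm, flap (84 mm wide) at 6 to 10 mm.
- arc_centre (a point): Centre of the shutter's arc, fixed in the unit, in the plane of the socket's rim, 100 mm down the slope from the socket's origin; z is the axis of the arc (parallel to the socket's z), x points up the slope.
- spent_filter_center (a point): Spent filter, same shape and size as the fresh one but grey with brown pleats; leave it. Point at mid-height, 67 mm up.
- glue_center (a point): White glue bottle with red cap, 56 mm diameter, 170 mm tall, standing; point at mid-height. Leave it.
- oak_block_center (a point): Oak block 80 x 130 x 28 mm lying flat in front of the unit; point at its centre. Leave it.
- trimmer_center (a point): Trim router standing on its clear base, about 90 x 90 mm and 218 mm tall; point on its axis 100 mm up. Leave it.
Not all that is in view belongs to the job. There is more than one size of the part that bears fresh_filter_center; the job needs the largest.

How it is judged:
By the outcome, as a careful person would: the job done as asked, in the order asked, and still so for the second after the job is handed in, with the robot touching nothing.
It also fails if it takes over 61 s, if anything falls off the work surface, if the arm or the gripper's body presses on something with over 40 N, if the wrist force passes 120 N, or if a joint passes its speed limit or range.

### The arm

A 6-joint arm with a two-finger parallel gripper is mounted at the origin on the work surface. World frame = base frame: x ahead of the robot, y to its left, z up, the work surface at z = 0. Lengths are in m, angles in rad, forces in N, time in s.
With the tool pointing down it reaches from about 0.375 to 0.975 m from the base axis. Payload 3.8 kg.
Tool frame: the origin (TCP) lies at the very end of the fingers, on their centre line; the grasp point (between the pads) lies r.grip_depth behind it (r.grip_depth is the distance from the TCP to the grasp point, in m); z points along the fingers, y is the line along which they close (so a half turn about z gives the same grasp; the last joint's range is limited). The gripper opens to 85 mm and grips with 20 to 120 N. Pads are 22 mm wide; open, the fingers measure 114 mm over their backs; the gripper's body (76 mm by 85 mm) begins 54 mm behind the grasp point. The pads swing forward as they close: fully open they stand 13 mm farther back than shut.
Start: joints at [1.24, 0.264, 1.604, -0, 1.274, -0.037], TCP at [0.195, 0.646, 0.21] pointing down, gripper open.
Joint ranges: [-2.63, 2.63], [-0.94, 2.18], [0.31, 2.57], [-1.31, 4.45], [0, 2.66], [-2.55, 2.55]. Speed limits (rad/s): [2.57, 2.57, 3.14, 3.14, 3.14, 3.14].

### API

Orientations are given as a unit quaternion [x, y, z, w].
In Python, from station import r, hand, eyes gives the robot as it stands. Calls block until the motion is done:
- r.reach(position, orientation): joint-space move of the TCP to a pose.
- r.move_linear(position, rotation=None, velocity=0.15): straight line of the TCP; rotation=None keeps the orientation; velocity is the mean speed in m/s.
- r.set_joints(angles): joint-space move.
- hand.grip(opening, effort=None): opening from 0.0 (shut) to 1.0 (fully open); effort is the grip in N (None keeps the last); returns when the fingers have stopped.
- r.sleep(seconds).
- r.inverse_kinematics(position, orientation): joint angles nearest the present ones, or None.
- r.read_state(): the state.
- eyes.capture(name): name is "scene" or "side" or "wrist"; returns (picture, depth): 480x640x3 uint8, red, green, blue; 480x640 float32, m along the optical axis (not along the pixel's ray), 0 where there is no reading.
- eyes.camera_params(name): a dict with "intrinsics" (3x3 intrinsics, pixels), "origin" and "rotation" of the camera in the world; the wrist camera has in their place "mount" (4x4, takes a point from camera to tool coordinates, whose origin is the TCP and whose axes are the flange's). Camera axes: x right, y down, z forward; pixel columns grow to the right and rows downward; lengths in m; the calibration is good to about 2 mm. A picture is of the moment at which its call begins: read the wrist's pose just before it. camera_params takes no time and is no camera call.
A pose or a line that the arm cannot do raises r.Unreachable and nothing moves.
- r.finish_job(): hands the job in; it is judged then, once.
The state is a dict: "time_s": time; "joint_pos": joint angles; "qd": joint speeds; "joint_efforts": joint torques, N m; "eef_pos": TCP position; "tool_rot": TCP orientation; "contact_force": force on the tool from outside, world axes, zero at the start; "wrist_torque": the same for the moment, N m; "opening": opening from 0.0 (shut) to 1.0 (fully open); "finger_force": force on a finger pad.
Only numpy, scipy, OpenCV 4.12 (cv2) and the standard library are available. Lean on these libraries where they do the work, as an engineer would, in place of code of your own. Each camera call takes 0.05 s, during which the arm holds its last target. There are 200 camera calls.

## Working session

There is one attempt and no reset: what is moved stays moved. The work goes in short steps, each a Python script; the robot and the scene stay as the last script left them, time stands still between calls to the robot, and variables do not carry over. Pictures are saved under pics/ and viewed, at most 10 in all, crops included, and the job is handed in when it is done.

```bash
ls; mkdir -p pics; python3 - <<'E'
from station import r,hand,eyes
import cv2,numpy as np
for n in ("scene","side"):
    p,d=eyes.capture(n); cv2.imwrite(f"pics/{n}0.png",p[:,:,::-1]); np.save(f"pics/{n}0.npy",d)
    c=eyes.camera_params(n); print(n,c)
print(eyes.camera_params("wrist"),r.grip_depth,r.read_state())
E
```

```text
pics
scene {'intrinsics': array([[433.19524772,   0.        , 317.42425503],
       [  0.        , 433.19524772, 245.78460085],
       [  0.        ,   0.        ,   1.        ]]), 'origin': array([1.04850991, 0.09607663, 0.76162773]), 'rotation': array([ 0.52583808,  0.77118886, -0.29942185, -0.19775898])}
side {'intrinsics': array([[531.4497807,   0.       , 320.5956663],
       [  0.       , 531.4497807, 238.5681833],
       [  0.       ,   0.       ,   1.       ]]), 'origin': array([ 0.07748501, -0.57145888,  0.71587477]), 'rotation': array([ 0.83777344, -0.34652651,  0.16552928, -0.38814315])}
{'intrinsics': array([[405.83629951,   0.        , 319.68592902],
       [  0.        , 405.83629951, 237.3926308 ],
       [  0.        ,   0.        ,   1.        ]]), 'mount': array([[-7.37784988e-04, -9.62063735e-01, -2.72823799e-01,
         6.89610658e-02],
       [ 9.99998809e-01, -3.39903609e-04, -1.50564274e-03,
         1.82604589e-04],
       [ 1.35579049e-03, -2.72824585e-01,  9.62062840e-01,
        -1.63924545e-01],
       [ 0.00000000e+00,  0.00000000e+00,  0.00000000e+00,
         1.00000000e+00]])} 0.0187 {'time_s': 0.1, 'joint_pos': array([ 1.24007311e+00,  2.64672723e-01,  1.60521313e+00,  5.13507344e-06,
        1.27369598e+00, -3.69122654e-02]), 'qd': array([ 0.00091161, -0.00330568, -0.00454764, -0.00088784, -0.00150363,
        0.00085879]), 'joint_efforts': array([ 7.59827026e-05, -5.16708863e+01, -3.68590844e+01, -1.27145081e-04,
        6.33326999e-03, -3.90011428e-05]), 'eef_pos': array([0.19526588, 0.64542125, 0.20860312]), 'tool_rot': array([ 1.46378321e-01,  9.89228183e-01, -9.77381557e-04, -1.84207668e-04]), 'contact_force': array([-1.00467405, -0.35454564,  0.02522198]), 'wrist_torque': array([-0.04364592, -0.01178477, -0.00695138]), 'finger_force': 0.0, 'opening': 1.0005272889951675}
```

View pics/scene0.png

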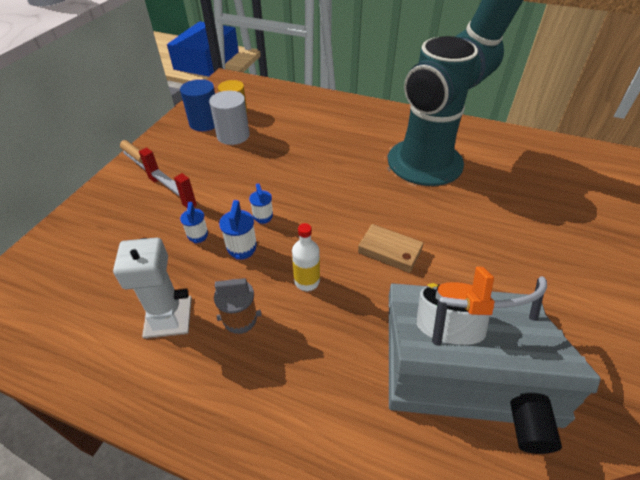

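View pics/side0.png

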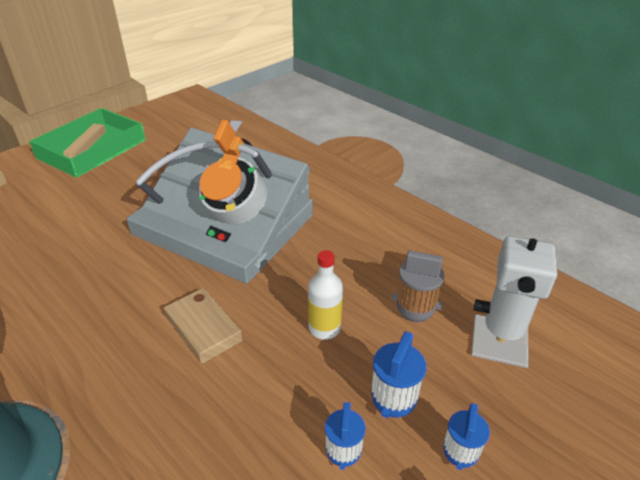

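Scene view: the large fresh filter is at about (239,232), with small ones at (195,223) and (262,205). The spent filter is at (236,305), the glue at (306,262), the shutter fin at (483,290) and the socket at (453,310). Side view: the large filter is at (398,375), the fin at (228,138), the yellow mark at (231,207), and green marks at about (252,170) and (204,197).

```bash
cat > h.py <<'E'
from station import r,hand,eyes
import cv2,numpy as np
from scipy.spatial.transform import Rotation as R
def project_cloud(d,K,T):
    v,u=np.mgrid[:480,:640]; 
    P=np.stack([(u-K[0,2])/K[0,0]*d,(v-K[1,2])/K[1,1]*d,d],-1)
    return P@T[:3,:3].T+T[:3,3]
def camT(n,st=None):
    c=eyes.camera_params(n); T=np.eye(4)
    if n=="wrist":
        st=st or r.read_state(); T[:3,:3]=R.from_quat(st['tool_rot']).as_matrix(); T[:3,3]=st['eef_pos']; T=T@c['mount']
    else: T[:3,:3]=R.from_quat(c['rotation']).as_matrix(); T[:3,3]=c['origin']
    return c['intrinsics'],T
def snap(n,save=None):
    K,T=camT(n); p,d=eyes.capture(n)
    if save: cv2.imwrite(save,p[:,:,::-1])
    X=project_cloud(d,K,T); X[d<=0]=np.nan
    return p,X
def load(n):
    p=cv2.imread(f"pics/{n}0.png")[:,:,::-1]; d=np.load(f"pics/{n}0.npy"); K,T=camT(n)
    X=project_cloud(d,K,T); X[d<=0]=np.nan; return p,X
def hsvmask(p,lo,hi): return cv2.inRange(cv2.cvtColor(np.ascontiguousarray(p),cv2.COLOR_RGB2HSV),np.array(lo),np.array(hi))>0
BLUE=((105,150,60),(125,255,255)); ORANGE=((5,200,150),(16,255,255)); YEL=((22,150,120),(32,255,255)); GREEN=((45,120,60),(80,255,255))
E
python3 - <<'E'
from h import *
np.set_printoptions(precision=4,suppress=True)
for n in("scene","side"):
    p,X=load(n); print(n)
    for nm,c in(("blue",BLUE),("or",ORANGE),("yel",YEL),("green",GREEN)):
        m=hsvmask(p,*c)&np.isfinite(X[...,0])
        k,l,s,ce=cv2.connectedComponentsWithStats(m.astype(np.uint8))
        for i in range(1,k):
            if s[i,4]>(60 if nm in("blue",) else 5):
                Q=X[l==i]; print(nm,s[i,4],ce[i],np.median(Q,0),Q.min(0),Q.max(0))
    # bench & slope plane
    box={"scene":(400,550,340,370),"side":(140,300,180,240)}[n]
    m=(X[...,2]>-.02); 
p,X=load("side")
# slope: sample grey patches
for uv in((160,205),(170,215),(210,250),(280,190),(190,150),(240,250),(180,190)): print(uv,p[uv[1],uv[0]],X[uv[1],uv[0]])
print(X[450,200],X[300,100])
E
```

```text
scene
blue 1665 [191.8535  50.5868] [-0.5691 -1.1993 -0.1   ] [-1.8398 -2.1574 -0.6026] [-0.4754 -1.0025  0.0739]
blue 367 [229.6839  41.782 ] [-0.7829 -1.0942 -0.1311] [-0.844  -1.1466 -0.1994] [-0.7106 -1.0853 -0.077 ]
blue 1239 [197.8491 103.4697] [ 0.0844 -0.6813  0.095 ] [ 0.0015 -0.7425  0.0019] [ 0.1023 -0.6456  0.126 ]
blue 281 [259.847  197.0285] [ 0.3818 -0.3222  0.0703] [ 0.3495 -0.3514  0.0649] [ 0.4013 -0.301   0.1002]
blue 770 [237.8013 220.8299] [ 0.4967 -0.3165  0.097 ] [ 0.3744 -0.3605  0.0013] [ 0.5284 -0.2861  0.1374]
blue 333 [191.6066 215.6697] [ 0.4959 -0.4382  0.0707] [ 0.4628 -0.4696  0.0657] [ 0.5177 -0.4173  0.0998]
blue 121 [242.2231 253.9174] [ 0.5169 -0.3062  0.0218] [ 0.4886 -0.3423  0.0059] [ 0.5325 -0.2891  0.0299]
or 1363 [472.5928 291.2847] [0.5871 0.1727 0.2048] [ 0.4086  0.1192 -0.0012] [0.6189 0.203  0.2527]
yel 380 [305.5579 274.6   ] [ 0.5428 -0.1374  0.0523] [ 0.5205 -0.1704  0.0248] [ 0.5489 -0.1194  0.0797]
yel 25 [432.08 285.16] [0.5293 0.1089 0.1229] [0.5226 0.1021 0.1169] [0.5381 0.1175 0.1272]
green 524 [167.3034  15.4618] [-1.6287 -2.141
[... 1096 characters left out ...]
 [0.6423 0.7966 0.0539]
green 28 [250.3571 169.5357] [0.5954 0.1255 0.163 ] [0.5918 0.1206 0.1597] [0.6027 0.1342 0.1666]
green 16 [202.375 197.25 ] [0.5094 0.1698 0.1204] [0.5042 0.1634 0.1168] [0.5118 0.1743 0.1236]
green 41 [210.9512 232.1951] [0.5014 0.145  0.0521] [0.496  0.1403 0.0466] [0.5092 0.1562 0.0557]
(160, 205) [142 152 152] [0.4789 0.2925 0.0525]
(170, 215) [140 151 152] [0.4784 0.2562 0.0463]
(210, 250) [137 145 147] [0.4729 0.1114 0.0445]
(280, 190) [142 151 153] [0.639  0.093  0.1114]
(190, 150) [162 165 169] [0.5459 0.2499 0.1743]
(240, 250) [135 145 146] [0.5138 0.0716 0.0441]
(180, 190) [146 156 158] [0.5224 0.2771 0.0769]
[ 0.2332 -0.1837 -0.0008] [0.2734 0.1843 0.0002]
```

```bash
cat >> h.py <<'E'
def frame(o,xdir,z):
    z=z/np.linalg.norm(z); x=xdir-z*(xdir@z); x/=np.linalg.norm(x); return o,np.stack([x,np.cross(z,x),z],1)
E
python3 - <<'E'
from h import *
from scipy.optimize import least_squares
np.set_printoptions(precision=4,suppress=True)
F=[];C=[];S=[]
o=np.array([.5524,.1477,.1417]); z0=np.array([-.484,-.125,.866])
O=[]
for n in("scene","side"):
    p,X=load(n); V=X.reshape(-1,3); ok=np.isfinite(V[:,0])
    b=(hsvmask(p,*BLUE)).ravel()&ok&(np.hypot(V[:,0]-.49,V[:,1]+.325)<.055)
    Q=V[b]; 
    H=Q[Q[:,2]>.108]; cap=Q[(Q[:,2]>.09)&(Q[:,2]<.1)]
    F.append(H); C.append(cap)
    rect=cv2.minAreaRect((H[:,:2]*1000).astype(np.float32)); print(n,"bar",rect,H[:,2].max(), H[H[:,2]>.130].mean(0))
    f=least_squares(lambda q:np.maximum(np.hypot(cap[:,0]-q[0],cap[:,1]-q[1])-.038,0)*1e3,[.49,-.325]); print("cap (inside-circle)",f.x,f.cost)
    h=(V-o)@z0
    g=ok&(h<-.01)&(np.linalg.norm(V-o,axis=1)<.2)&(V[:,2]>.05)&(h>-.09)&(np.linalg.norm((V-o)-np.outer(h,z0),axis=1)>.066)
    hh=np.histogram(h[g],np.arange(-.09,-.009,.004)); print(hh[0])
    pk=hh[1][hh[0].argmax()]+.002; s=V[g&(abs(h-pk)<.006)]
    for _ in range(4):
        c=s.mean(0); nn=np.linalg.svd(s-c,full_matrices=False)[2][2]; nn*=np.sign(nn[2]); s=V[g&(abs((V-c)@nn)<.003)]
    print("slope n",nn,np.degrees(np.arccos(nn[2])),np.degrees(np.arctan2(nn[1],nn[0])),len(s),(o-c)@nn)
    ru=ok&(np.abs((V-o)@nn)<.003)&(np.linalg.norm(V-o,axis=1)<.07); print("rim pts",ru.sum(), ((V[ru]-o)@nn).mean())
    m=hsvmask(p,(3,170,80),(18,255,255)).ravel()&ok&(np.abs((V-o)@z0-.056)<.024)&(np.linalg.norm(V-o,axis=1)<.2); O.append(V[m]); 
    print("fin",m.sum(),np.median(V[m],0),V[m].min(0),V[m].max(0))
up=np.array([np.sqrt(.75)*np.cos(np.radians(14.7)),np.sqrt(.75)*np.sin(np.radians(14.7)),.5])
z=np.array([-.5*np.cos(np.radians(14.7)),-.5*np.sin(np.radians(14.7)),np.sqrt(.75)])
A=o-.1*up; M=np.stack([up,np.cross(z,up),z],1)
for Q in O:
    L=(Q-A)@M; print("fin in arc frame",L.min(0),L.max(0),np.median(L,0),np.percentile(L,[2,98],axis=0))
E
```

```text
scene bar ((492.6241760253906, -322.2205810546875), (54.78079605102539, 13.623583793640137), 18.100292205810547) 0.13735427193841732 [ 0.4932 -0.3216  0.1339]
cap (inside-circle) [ 0.4911 -0.3236] 0.0
[ 264  373  383  392  391  400 1212 4963  849  114   45   41   42   41
   45   37   44   41   33   30]
slope n [-0.4794 -0.1315  0.8677] 29.80855283396082 -164.6647820717271 5989 0.06116243177059693
rim pts 329 -0.0014193597250563707
fin 610 [0.5896 0.1765 0.2303] [0.5562 0.162  0.1974] [0.6086 0.1984 0.2527]
side bar ((488.0874328613281, -327.88946533203125), (57.79438781738281, 14.371230125427246), 17.459156036376953) 0.13553269604514595 [ 0.4854 -0.3289  0.133 ]
cap (inside-circle) [ 0.4883 -0.3278] 4.9827425956349837e-14
[  36   72   68   75   81  113 1407 3622  794  160   33   19   17   19
   21   25   20   20   19   26]
slope n [-0.481  -0.1342  0.8664] 29.955515226586662 -164.41128881982831 5062 0.06108094928285854
rim pts 772 -0.0009570398700288346
fin 460 [0.5782 0.169  0.2263] [0.5526 0.1586 0.1964] [0.6058 0.1853 0.2528]
fin in arc frame [0.151  0.0046 0.032 ] [0.1957 0.038  0.0756] [0.1828 0.0181 0.0554] [[0.1541 0.0095 0.0322]
 [0.1937 0.0306 0.0749]]
fin in arc frame [0.1477 0.0014 0.032 ] [0.1912 0.0292 0.0778] [0.1675 0.014  0.0594] [[0.1484 0.0042 0.0323]
 [0.1884 0.0258 0.0765]]
```

```bash
cat >> h.py <<'E'
AZ=np.radians(15.45); ca,sa=np.cos(AZ),np.sin(AZ); Q3=np.sqrt(.75)
O=np.array([.5524,.1477,.1417])
UP=np.array([Q3*ca,Q3*sa,.5]); N=np.array([-.5*ca,-.5*sa,Q3]); YA=np.cross(N,UP)
M=np.stack([UP,YA,N],1); A=O-.1*UP
def sock(x,y,z): return O+M@np.array([x,y,z])     # slope frame at the socket: x up slope
def quat(z,y): z=z/np.linalg.norm(z); y=y-z*(y@z); y/=np.linalg.norm(y); return R.from_matrix(np.stack([np.cross(y,z),y,z],1)).as_quat()
def slopeq(a,s=1): # fingers along -N, closing line y = s*(YA turned by a about N)
    return quat(-N,s*(M@np.array([-np.sin(a),np.cos(a),0])))
def finpose(th,h=.040,s=1): return A+M@np.array([.17*np.cos(th),.17*np.sin(th),h]),slopeq(th,s)
E
python3 - <<'E'
from h import *
np.set_printoptions(precision=2,suppress=True)
for s in(1,-1):
    for th in(.1,.6,1.14): print("fin",s,th,r.inverse_kinematics(*finpose(th,.04,s)),r.inverse_kinematics(*finpose(th,.12,s)))
    # insertion: handle x at entry = slot line (+37.5 from UP); tool y perpendicular -> slopeq(angle of x)
    for k in(37.5,0,-37.5): print("ins",s,k,r.inverse_kinematics(sock(0,0,.055),slopeq(np.radians(k),s)),r.inverse_kinematics(sock(0,0,.16),slopeq(np.radians(k),s)))
    a=np.radians(17.8); print("pick",s,r.inverse_kinematics([.4903,-.325,.099],quat(np.array([0,0,-1.]),s*np.array([-np.sin(a),np.cos(a),0]))))
E
```

```text
fin 1 0.1 [ 0.24 -0.18  2.16  0.02  0.64 -1.72] [ 0.24 -0.32  2.14  0.02  0.81 -1.72]
fin 1 0.6 [ 0.43 -0.2   2.2  -0.14  0.63 -1.92] [ 0.45 -0.35  2.18 -0.13  0.8  -1.93]
fin 1 1.14 [ 0.62 -0.25  2.31 -0.3   0.61 -2.16] [ 0.66 -0.41  2.28 -0.27  0.79 -2.18]
ins 1 37.5 [ 0.19 -0.32  2.3   0.07  0.63 -2.35] [ 0.17 -0.51  2.26  0.06  0.88 -2.35]
ins 1 0 [ 0.19 -0.32  2.3   0.07  0.63 -1.7 ] [ 0.17 -0.51  2.26  0.06  0.88 -1.69]
ins 1 -37.5 [ 0.19 -0.32  2.3   0.07  0.63 -1.04] [ 0.17 -0.51  2.26  0.06  0.88 -1.04]
pick 1 [-0.63  0.19  1.9  -0.    1.04 -2.51]
fin -1 0.1 [ 0.24 -0.18  2.16  0.02  0.64  1.43] [ 0.24 -0.32  2.14  0.02  0.81  1.43]
fin -1 0.6 [ 0.43 -0.2   2.2  -0.14  0.63  1.22] [ 0.45 -0.35  2.18 -0.13  0.8   1.22]
fin -1 1.14 [ 0.62 -0.25  2.31 -0.3   0.61  0.98] [ 0.66 -0.41  2.28 -0.27  0.79  0.96]
ins -1 37.5 [ 0.19 -0.32  2.3   0.07  0.63  0.79] [ 0.17 -0.51  2.26  0.06  0.88  0.79]
ins -1 0 [ 0.19 -0.32  2.3   0.07  0.63  1.44] [ 0.17 -0.51  2.26  0.06  0.88  1.45]
ins -1 -37.5 [ 0.19 -0.32  2.3   0.07  0.63  2.1 ] [ 0.17 -0.51  2.26  0.06  0.88  2.1 ]
pick -1 [-0.63  0.19  1.9  -0.    1.04  0.63]
```

```bash
python3 - <<'E'
from h import *
np.set_printoptions(precision=4,suppress=True)
hand.grip(.6,20)
r.reach(*finpose(.1,.14,-1))
p,X=snap("wrist","pics/w1.png")
V=X.reshape(-1,3); L=(V-A)@M
m=hsvmask(p,(3,170,80),(18,255,255)).ravel()&np.isfinite(V[:,0])&(abs(L[:,2]-.056)<.024)
print(m.sum(),L[m].min(0),L[m].max(0))
t=m&(L[:,2]>.072); print("top",t.sum(),cv2.minAreaRect((L[t][:,:2]*1000).astype(np.float32)),np.median(L[t],0))
print(r.read_state()['time_s'],r.read_state()['contact_force'])
E
```

```text
2558 [0.1503 0.0019 0.032 ] [0.194  0.0381 0.0771]
top 1577 ((171.83212280273438, 20.36703109741211), (43.35287094116211, 13.821768760681152), 6.955202102661133) [0.173  0.0204 0.0743]
2.7083 [-0.5801 -0.4956 -0.7147]
```

View pics/w1.png

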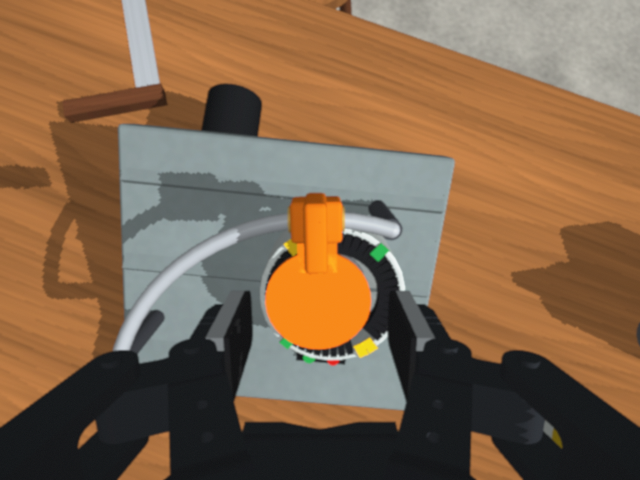

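The wrist view shows the orange fin at about (316,240). It lies between the finger lines, with green marks at (379,252) and (285,343) and yellow marks at (366,347) and (291,247). All three views put the fin angle at about 0.12 rad and its top at about 75 mm. I'm grasping and sliding it now.

```bash
python3 - <<'E'
from h import *
np.set_printoptions(precision=3,suppress=True)
p,q=finpose(.12,.041,-1); off=np.array([.0015,0,0])
r.move_linear(p,q,velocity=.15)
hand.grip(0,25); s=r.read_state(); print(s['opening'],s['finger_force'],s['contact_force'])
for th in np.linspace(.12,1.14,8)[1:]:
    r.move_linear(*finpose(th,.041,-1),velocity=.12)
    s=r.read_state(); print(round(th,2),s['time_s'],s['contact_force'],s['opening'])
hand.grip(.5)
r.move_linear(finpose(1.14,.15,-1)[0],velocity=.25)
r.reach(sock(-.01,0,.17),slopeq(0,-1))
for n in("side","wrist"):
    im,X=snap(n,f"pics/{n}2.png"); np.save(f"pics/{n}2X.npy",X)
V=np.load("pics/side2X.npy").reshape(-1,3);im=cv2.imread("pics/side2.png")[:,:,::-1]
print(r.read_state()['time_s'])
for n in("side","wrist"):
    im=cv2.imread(f"pics/{n}2.png")[:,:,::-1]; X=np.load(f"pics/{n}2X.npy"); L=(X-O)@M
    LA=(X-A)@M; m=hsvmask(im,(3,170,80),(18,255,255))&(abs(LA[...,2]-.056)<.02)&(np.linalg.norm(LA,axis=-1)<.25)
    if m.sum(): print("fin angle",np.arctan2(np.median(LA[m][:,1]),np.median(LA[m][:,0])),m.sum())
    for nm,c in(("yel",YEL),("green",GREEN)):
        m=hsvmask(im,*c)&(np.linalg.norm(L,axis=-1)<.07)&(abs(L[...,2])<.01)
        k,l,s,ce=cv2.connectedComponentsWithStats(m.astype(np.uint8))
        for i in range(1,k):
            if s[i,4]>5: 
                q=np.mean(L[l==i],0); print(n,nm,s[i,4],ce[i],q,np.hypot(*q[:2]),np.degrees(np.arctan2(q[1],q[0])))
E
```

```text
0.15480874598817662 28.171606063842773 [-4.199 -0.419  4.766]
0.27 4.2917 [-5.1   -0.955  6.958] 0.14934887785912596
0.41 4.65 [-5.056 -2.024  5.719] 0.15725450400228994
0.56 5.0083 [-5.272 -1.675  6.439] 0.15837676825228447
0.7 5.3667 [-6.262 -1.576  6.832] 0.15271238263946593
0.85 5.725 [-5.908 -2.785  7.552] 0.15719559243811404
0.99 6.0833 [-5.92  -3.439  8.346] 0.15785497450163605
1.14 6.4417 [-6.493 -4.731  7.83 ] 0.15443346245242986
8.1917
fin angle 1.1230480278937034 226
side yel 26 [223.231 159.962] [0.043 0.033 0.   ] 0.0546810094392347 37.300889248344696
side yel 38 [229.263 206.632] [-0.041 -0.031  0.   ] 0.051616877371126454 -142.87972249955345
side green 27 [250.259 169.63 ] [ 0.042 -0.032 -0.   ] 0.05276787367812783 -36.65485453851526
side green 28 [203.321 196.286] [-0.04   0.031 -0.   ] 0.05056823546308851 141.61659730182362
fin angle 1.11203352619648 2864
wrist yel 331 [278.163 137.559] [ 0.045  0.033 -0.   ] 0.05603298290464904 36.429971641817104
wrist yel 259 [357.421 239.961] [-0.04  -0.032 -0.   ] 0.051012942080087505 -140.97278078829274
wrist green 203 [360.03  138.281] [ 0.045 -0.032 -0.   ] 0.0548716216328387 -35.50964422112439
wrist green 177 [281.684 239.141] [-0.039  0.032 -0.001] 0.05086838467560006 140.31605351707984
```

View pics/wrist2.png

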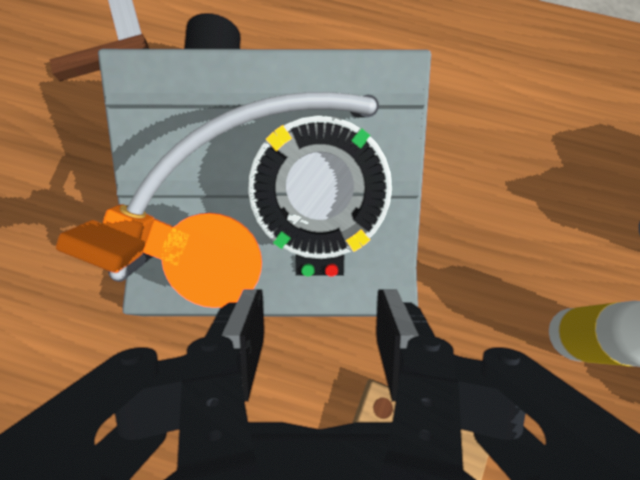

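The wrist view shows the shutter parked on the left, flap at (212,260) and fin at (100,243), about 1.12 rad. The socket is open: yellow marks at (278,138) and (357,240), green at (360,138) and (282,239). I'll repeat the view with the wrist turned by half a turn to cancel mount error, then do the same over the filter.

```bash
cat >> h.py <<'E'
def marks(n):
    im,X=snap(n); L=(X-O)@M; out=[]
    for c in(YEL,GREEN):
        m=hsvmask(im,*c)&(np.linalg.norm(L,axis=-1)<.07)&(abs(L[...,2])<.01)
        for sgn in(1,-1): out.append(L[m&(sgn*L[...,0]>0)].mean(0))
    return np.array(out)
def bar():
    im,X=snap("wrist",f"pics/bar{r.read_state()['time_s']:.0f}.png"); m=hsvmask(im,*BLUE)&(np.hypot(X[...,0]-.49,X[...,1]+.325)<.055)
    t=m&(X[...,2]>.127); Q=X[t]; cap=X[m&(abs(X[...,2]-.096)<.005)]
    return cv2.minAreaRect((Q[:,:2]*1000).astype(np.float32)),np.median(Q[:,2]),cap[:,:2].min(0),cap[:,:2].max(0),np.median(cap[:,2])
def pickq(a,s=-1): return quat(np.array([0,0,-1.]),s*np.array([-np.sin(a),np.cos(a),0]))
E
python3 - <<'E'
from h import *
np.set_printoptions(precision=4,suppress=True)
for s in(-1,1):
    r.reach(sock(-.01,0,.17),slopeq(0,s)); r.sleep(.2); m=marks("wrist"); print(m,m.mean(0),(m[0]+m[1])/2,(m[2]+m[3])/2)
a=np.radians(17.8)
for s in(1,-1):
    r.reach([.49,-.325,.23],pickq(a,s)); r.sleep(.2); print(bar())
print(r.read_state()['time_s'])
E
```

```text
[[ 0.0451  0.0331 -0.0004]
 [-0.0397 -0.0321 -0.0002]
 [ 0.0446 -0.0318 -0.0004]
 [-0.0392  0.0324 -0.0004]] [ 0.0027  0.0004 -0.0003] [ 0.0027  0.0005 -0.0003] [ 0.0027  0.0003 -0.0004]
[[ 0.0448  0.0329 -0.0003]
 [-0.0399 -0.0324 -0.0004]
 [ 0.0445 -0.0319 -0.0005]
 [-0.0393  0.0325 -0.0005]] [ 0.0025  0.0003 -0.0004] [ 0.0024  0.0002 -0.0003] [ 0.0026  0.0003 -0.0005]
(((489.5096130371094, -326.93743896484375), (56.12009048461914, 13.982346534729004), 18.89548110961914), np.float64(0.133540141684763), array([ 0.4529, -0.3639]), array([ 0.5269, -0.2897]), np.float64(0.09579979213194889))
(((488.62945556640625, -318.5220947265625), (56.67918014526367, 29.994720458984375), 18.435443878173828), np.float64(0.13358107189861923), array([ 0.4538, -0.3634]), array([ 0.5283, -0.2895]), np.float64(0.09585747216075502))
16.3833
```

Both wrist orientations agree to 0.3 mm. The socket origin shifts by (+2.5, +0.3) mm in the slope frame, and the slot and green lines are at ±37.5°. The filter is at (0.490, −0.3267) with its bar at 18.6° and cap height 95.8 mm, which matches the text.

```bash
cat >> h.py <<'E'
O=O+UP*.0025+YA*.0003; A=O-.1*UP
E
python3 - <<'E'
from h import *
np.set_printoptions(precision=3,suppress=True)
a=np.radians(18.6); q=pickq(a,-1)
hand.grip(.55,80)
r.move_linear([.490,-.3267,.15],q,velocity=.2)
r.move_linear([.490,-.3267,.100],velocity=.1)
print(r.read_state()['contact_force'])
hand.grip(0,80); s=r.read_state(); print(s['opening'],s['finger_force'],s['contact_force'],s['eef_pos'])
r.move_linear([.490,-.3267,.33],velocity=.25)
r.reach(sock(0,0,.19),slopeq(np.radians(37.5),-1)); r.sleep(.3)
s=r.read_state(); print(s['opening'],s['contact_force'],s['time_s'],M.T@(s['eef_pos']-O))
ims=[snap(n)[0] for n in("side","wrist")]
cv2.imwrite("pics/held.png",np.vstack([cv2.resize(i,(400,300)) for i in ims])[:,:,::-1])
# in-hand check: blue cap in slope frame from side + scene
for n in("side","scene"):
    im,X=snap(n); L=(X-O)@M; m=hsvmask(im,*BLUE)&(np.linalg.norm(L[...,:2],axis=-1)<.06)&(L[...,2]>.05)&(L[...,2]<.3)
    c=L[m]; cap=c[abs(c[:,2]-.182)<.006]; print(n,m.sum(),np.percentile(c,[1,99],axis=0),len(cap),cap.min(0),cap.max(0))
E
```

```text
[-0.472  0.2    1.047]
0.1373652941979065 81.43686175346375 [-0.282  1.585  5.26 ] [ 0.491 -0.327  0.101]
0.13206251832343532 [ 0.165  0.37  -2.617] 21.225 [ 0.    -0.001  0.19 ]
side 1452 [[-0.038 -0.038  0.099]
 [ 0.031  0.029  0.224]] 875 [-0.039 -0.039  0.178] [0.034 0.034 0.188]
scene 1659 [[-0.017 -0.033  0.091]
 [ 0.037  0.03   0.222]] 429 [-0.024 -0.036  0.177] [0.04  0.036 0.188]
```

View pics/held.png

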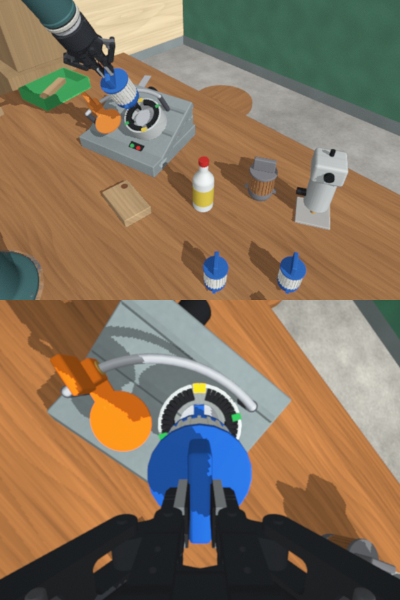

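The filter is held square above the open socket: handle top 224 mm above the rim as expected, cap centred within about 2 mm. In the wrist picture the handle lines up with the yellow slot mark at (199,388). I'm inserting it now with force checks.

```bash
cat >> h.py <<'E'
def rep(t):
    s=r.read_state(); f=M.T@s['contact_force']; w=M.T@(s['eef_pos']-O); print(t,"F(up,y,n)",f.round(1),"pos mm",(w*1000).round(1),"op",round(s['opening'],3),"t",round(s['time_s'],1)); return f
E
python3 - <<'E'
from h import *
q=slopeq(np.radians(37.5),-1)
r.move_linear(sock(0,0,.104),q,velocity=.15); rep(104)
for h in(.094,.086,.080,.076,.072,.068,.065,.062,.060,.0585):
    r.move_linear(sock(0,0,h),q,velocity=.04); f=rep(h)
    if abs(f[2])>22 or np.hypot(*f[:2])>20: print("stop"); break
E
```

```text
104 F(up,y,n) [-1.  -0.7 -1.8] pos mm [  0.6   0.  104.4] op 0.133 t 22.1
0.094 F(up,y,n) [-2.6 -0.4 -2.2] pos mm [-0.2 -0.  94. ] op 0.132 t 22.6
0.086 F(up,y,n) [-2.2 -0.  -2.4] pos mm [-0.5  0.  85.6] op 0.137 t 22.9
0.08 F(up,y,n) [-2.2  0.2 -2.4] pos mm [-0.5  0.  79.6] op 0.137 t 23.2
0.076 F(up,y,n) [-1.  -0.1  0.5] pos mm [ 0.6  0.  76.2] op 0.137 t 23.4
0.072 F(up,y,n) [-1.2  0.3  2.2] pos mm [ 0.5  0.  72.2] op 0.137 t 23.7
0.068 F(up,y,n) [-1.5  0.7  4.1] pos mm [ 0.4  0.1 68.1] op 0.133 t 23.9
0.065 F(up,y,n) [-1.7  1.3  5.4] pos mm [ 0.4  0.  65.1] op 0.136 t 24.2
0.062 F(up,y,n) [-1.   2.4  6.4] pos mm [ 0.4  0.  62.2] op 0.133 t 24.4
0.06 F(up,y,n) [-1.1  1.7  8. ] pos mm [ 0.4  0.  60.3] op 0.134 t 24.7
0.0585 F(up,y,n) [-1.6  1.2  8. ] pos mm [ 0.5  0.  58.9] op 0.135 t 24.9
```

Insertion was clean: spring contact came at TCP 77 mm as predicted, and travel is now about 18 mm. Turning clockwise.

```bash
python3 - <<'E'
from h import *
for k in(25,10,-5,-20,-30,-37.5):
    r.move_linear(sock(0,0,.0585),slopeq(np.radians(k),-1),velocity=.02) if 0 else r.reach(sock(0,0,.0585),slopeq(np.radians(k),-1))
    f=rep(k); tq=(M.T@r.read_state()['wrist_torque']).round(2); print(tq)
    if np.hypot(*f[:2])>25 or abs(tq[2])>3: print("stop"); break
E
```

```text
25 F(up,y,n) [-1.5  0.5  9. ] pos mm [ 1.  -0.1 59.1] op 0.135 t 25.3
[ 0.04  0.46 -0.01]
10 F(up,y,n) [-1.5 -1.   8.7] pos mm [ 1.1 -0.2 59.2] op 0.135 t 25.6
[-0.01  0.48 -0.1 ]
-5 F(up,y,n) [-1.4 -0.3  7.6] pos mm [ 1.1 -0.3 59.2] op 0.134 t 26.0
[-0.12  0.45 -0.1 ]
-20 F(up,y,n) [-1.6  0.6  8.8] pos mm [ 1.  -0.3 59.1] op 0.133 t 26.4
[-0.15  0.47 -0.05]
-30 F(up,y,n) [-0.6  0.7  7.6] pos mm [ 1.  -0.3 59.1] op 0.135 t 26.6
[-0.09  0.57 -0.08]
-37.5 F(up,y,n) [-1.7  0.4  8.7] pos mm [ 0.9 -0.3 59.1] op 0.134 t 26.9
[-0.1   0.56 -0.05]
```

```bash
python3 - <<'E'
from h import *
q=slopeq(np.radians(-39),-1)
r.reach(sock(0,0,.0585),q); rep(-39); print((M.T@r.read_state()['wrist_torque']).round(2))
for h in(.061,.063,.065,.0665,.068,.069):
    r.move_linear(sock(0,0,h),q,velocity=.03); f=rep(h)
    if f[2]<-12: break
E
```

```text
-39 F(up,y,n) [-0.8  0.4  7.9] pos mm [ 0.9 -0.3 59.1] op 0.134 t 27.1
[-0.05  0.57  0.04]
0.061 F(up,y,n) [-1.3  0.4  6.6] pos mm [ 0.9 -0.3 61.6] op 0.135 t 27.4
0.063 F(up,y,n) [-1.5  0.1  5.8] pos mm [ 0.8 -0.2 63.5] op 0.135 t 27.6
0.065 F(up,y,n) [-0.6 -0.4  5.1] pos mm [ 0.6 -0.1 65.3] op 0.135 t 27.9
0.0665 F(up,y,n) [ 1.  -1.2  5.2] pos mm [ 0.4 -0.1 66.7] op 0.135 t 28.1
0.068 F(up,y,n) [ 5.1 -2.5 -9.3] pos mm [-0.  -0.4 66.9] op 0.135 t 28.4
0.069 F(up,y,n) [  7.8  -2.9 -18.5] pos mm [-0.3 -0.6 67. ] op 0.135 t 28.6
```

It stops firmly at 67.0 mm, the locked height, so the lugs are in the pockets. I'm relaxing the pull, letting go, backing off and checking.

```bash
python3 - <<'E'
from h import *
np.set_printoptions(precision=4,suppress=True)
q=slopeq(np.radians(-38),-1)
r.move_linear(sock(0,0,.0668),q,velocity=.03); rep("rest")
hand.grip(.5); rep("open")
r.move_linear(sock(0,0,.20),velocity=.2)
r.reach(sock(-.09,0,.26),slopeq(0,-1)); r.sleep(.3); rep("away")
ims=[]
for n in("side","wrist","scene"):
    im,X=snap(n); ims.append(im); L=(X-O)@M
    b=hsvmask(im,*BLUE)&(np.linalg.norm(L[...,:2],axis=-1)<.06)&(L[...,2]>.03)&(L[...,2]<.2)
    t=L[b&(L[...,2]>.094)]; cap=L[b&(abs(L[...,2]-.063)<.006)]
    if len(t): print(n,cv2.minAreaRect((t[:,:2]*1000).astype(np.float32)),"top",np.percentile(t[:,2],[50,98]),"cap",np.median(cap,0))
    LA=(X-A)@M; m=hsvmask(im,(3,170,80),(18,255,255))&(abs(LA[...,2]-.056)<.02)&(np.linalg.norm(LA,axis=-1)<.25)
    if m.sum(): print(n,"fin",np.arctan2(np.median(LA[m][:,1]),np.median(LA[m][:,0])),m.sum())
cv2.imwrite("pics/end.png",np.vstack([cv2.resize(ims[0],(400,300)),cv2.resize(ims[1],(400,300))])[:,:,::-1])
E
```

```text
rest F(up,y,n) [ 0.1 -0.1  5.6] pos mm [-0.1  0.  66.8] op 0.137 t 28.9
open F(up,y,n) [0.8 0.2 0.5] pos mm [-0.4  0.1 66.7] op 0.502 t 29.3
away F(up,y,n) [-0.4  0.6  0.5] pos mm [-90.    0.1 259.5] op 0.499 t 31.1
side ((-1.6947307586669922, -2.518087387084961), (16.186214447021484, 56.28049087524414), 47.811119079589844) top [0.0988 0.1017] cap [-0.0122 -0.0161  0.0618]
side fin 1.1380504901221273 226
wrist ((-0.026090621948242188, -0.21550750732421875), (14.05841064453125, 57.9543571472168), 52.17018508911133) top [0.0993 0.101 ] cap [0.0003 0.0002 0.0615]
wrist fin 1.1340854902171862 1407
scene ((5.054426193237305, 2.0896854400634766), (11.311351776123047, 52.45185852050781), 47.262107849121094) top [0.0982 0.1002] cap [ 0.0186 -0.0003  0.0615]
scene fin 1.1206257181484733 662
```

View pics/end.png

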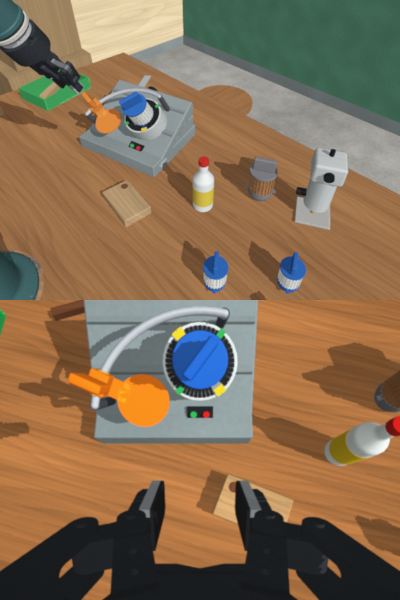

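The filter is home: handle top 101 mm above the rim, bar at −37.8° on the green marks at (224,318) and (180,391), axis centred. The shutter is parked at about 1.13 rad, the other items are untouched and the gripper is clear.

```bash
python3 -c "
from station import r
print(r.finish_job())"
```

```text
the job is handed in; nothing more can be done
None
```

The shutter is parked at about 1.13 rad, the fresh filter is locked home on the green marks and released, and the job was handed in at about 31 s of robot time; no verdict came back.

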